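# Weigh a gearbox gear on the notched bench scale

## Task

Weigh the gearbox gear: set it gently, flat and boss up, on the pan of the bench beam scale and let go, then slide the poise notch by notch along the beam until the free beam's pointer comes to rest on the centre mark, between the two side marks, and take your hand away. The scale is delicate: push the poise by its grip plate with the fingers and do not clamp it, never push or press on the scale with more than about 20 N, and leave the other things on the bench alone.

Things in the scene. Friction and masses are not known exactly. Their poses are not given: they have to be found in the camera images.
- scale: Bench beam scale, fixed; grey base 110 x 420 x 26 mm. Origin on the bench under the pivot (105 mm up, between cheeks 120 mm high). The beam runs along its -y, the pan is on its +y side. At y -250 a white index plate, 154 mm high, stands behind the pointer: long black centre mark at 105 mm, short side marks 9 mm above and below. A thin post with a black wedge at centre height stands at y -276.
- beam (a joint): Beam tilt, rad: 0 = level, pointer on the centre mark; positive = pointer end up, pan down; stops at -0.10 and 0.10; side marks at +-0.035. Sprung and damped: settles in about 1 s. With the gear on the pan each notch the poise moves outward lowers it by about 0.055 between the stops. Only true while nothing touches the poise: a push on it also tilts the beam.
- pointer (a point): Tip of the dark flat pointer at the beam's end, 262 mm from the pivot; 105 mm above the bench when level.
- poise (a joint): Poise position along the beam, m: 0 = nearest the pivot (poise centre 45 mm from it), 0.12 = outer end stop; grows along the scale's -y. A sprung pawl drops into a notch every 6 mm (0, 0.006 ... 0.12); about 5 to 8 N pushes it over a tooth with a snap; let go, it settles in the nearest notch. It starts near the outer end, heavier than any gear needs.
- poise_grip (a point): Centre of the poise's upright dark steel grip plate, 10 mm thick along the beam, 24 mm across it, 38 mm tall, on a block 30 mm along the beam, 35 across, 38 tall, whose top is 18 mm below this point. 37 mm above the beam's centre line; rises and falls with the beam. Its y points along the beam towards the pan.
- pan_top (a point): Centre of the top of the plain round aluminium pan, 96 mm across, 6 mm thick, 90 mm from the pivot on the scale's +y side. It stays level, 141 mm above the bench when the beam is level, 9 mm higher or lower at the beam's stops.
- gear_boss (a point): Steel gear to be weighed: toothed disc 61 mm across, 16 mm thick, with a round boss 28 mm across and 24 mm tall on top (40 mm in all). The point lies on the axis at half the boss's height, 28 mm above the gear's underside; z up. It weighs somewhere between 0.23 and 0.45 kg.
- gear_foot (a point): Centre of the gear's underside; z up through the boss.
- gear: The same gear; origin at the centre of its underside.
- pan: The pan with its short stem; origin at its joint on the beam, 36 mm below the top of the pan.
- spanner_mid (a point): Bystander: open spanner lying on the bench, 170 mm long.
- socket_mid (a point): Bystander: steel socket, 32 mm across, 46 mm tall.
- jar_mid (a point): Bystander: glass jar with a steel lid, 64 mm across, 90 mm tall.
- oilcan_mid (a point): Bystander: plain grey can, 60 mm across, 130 mm tall.
There are look-alikes about, which are no part of the job. What is shaped like the gear but pink or purple is not meant.

How it is judged:
By the outcome, as a careful person would: the job done as asked, in the order asked, and still so for the second after the job is handed in, with the robot touching nothing.
It also fails if it takes over 72 s, if anything falls off the work surface, if the arm or the gripper's body presses on something with over 40 N, if the wrist force passes 120 N, or if a joint passes its speed limit or range.

## Robot

A 7-joint arm with a two-finger parallel gripper is mounted at the origin on the work surface. World frame = base frame: x ahead of the robot, y to its left, z up, the work surface at z = 0. Lengths are in m, angles in rad, forces in N, time in s.
With the tool pointing down it reaches from about 0.4 to 0.85 m from the base axis. Payload 4.5 kg.
Tool frame: the origin (TCP) lies on the centre line of the jaws, within the pads' length; the fingertips stand 8 mm ahead of it and the grasp point (between the pads) lies 11 mm behind it; z points along the fingers, y is the direction in which the jaws open and shut (so a half turn about z gives the same grasp; the last joint's range is limited). The gripper opens to 85 mm and grips with 20 to 120 N. Pads are 22 mm wide; open, the fingers measure 114 mm over their backs; the gripper's body (76 mm by 85 mm) begins 54 mm behind the grasp point. The pads swing forward as they close: fully open they stand 13 mm farther back than shut.
Start: joints at [0.034, 0.689, -0.195, 1.565, 0.157, 0.902, -0.215], TCP at [0.625, 0, 0.239] pointing down, gripper open.
Joint ranges: [-3.01, 3.01], [-0.46, 2.08], [-1.47, 1.51], [0.13, 2.56], [-1, 4.14], [0.04, 2.09], [-2.66, 2.66]. Speed limits (rad/s): [2.57, 2.57, 3.14, 3.14, 3.14, 3.14, 3.14].

## Interface

Orientations are given as a 3x3 rotation matrix whose columns are the frame's x, y, z axes.
In Python, from workcell import observe, eyes, r gives the robot as it stands.
- The arm moves only by the shell command python3 -m inch 'ROWS' [OPENING]. ROWS is JSON, a list of rows, each an object with "slide": the shift along the world's x, y, z in mm, a list of three; "twist": the turn about the world's z in rad. In form: [{"slide": [dx, dy, dz], "twist": twist}, ...]. A call has 1 to 5 rows; each row is the pose to reach, as a shift and turn from the pose commanded when the call began; what a row does not reach only later rows make up. A row lasts 1/12 s, in which the tool goes at most 41.7 mm and 7.16 degrees, less where a joint would pass 70% of its speed; a pose out of reach is approached as far as the arm can. A call with a gripper value outside its range is refused whole. OPENING is the finger opening in mm, from 0 to 85.4, set as the call begins (- or left out, the last holds). The fingers move at their own pace and stop on an object; the grip force is fixed at half the most. Time passes only in rows, so rows that repeat a pose let the fingers close. It gives the time, the measured TCP pose, the force and the opening at its end, in the units of the state.
- observe(): the state, without advancing time (a new reading comes with each control period).
- eyes.camera(name): name is "scene" or "side" or "wrist"; returns a dict with "img" (400x640x3 uint8, red, green, blue), "depth" (400x640 float32, m along the optical axis (not along the pixel's ray), 0 where there is no reading), "fovy" (degrees; the focal length in pixels is half the picture's height over the tangent of half this angle, whatever the lens; pixels are square), "cx", "cy" (the principal point, pixels), "distortion" ([k1, k2, p1, p2, k3] as OpenCV has them; the pictures are not rectified), "eye" and "attitude" of the camera in the world. Camera axes: x right, y down, z forward; pixel columns grow to the right and rows downward; lengths in m; the calibration is good to about 2 mm. A picture is of the moment at which its call begins.
- r.job_done(): hands the job in, once; it reports no verdict.
The state is a dict: "clock": time; "qpos": joint angles; "dq": joint speeds; "joint_torque": joint torques, N m; "tcp_pos": TCP position; "tool_rot": TCP orientation; "contact_force": force on the tool from outside, world axes, zero at the start; "moment": the same for the moment, N m; "grip_width": finger opening in m.
Only numpy, scipy, OpenCV 4.12 (cv2) and the standard library are available. Lean on these libraries where they do the work, as an engineer would, in place of code of your own. Each camera call takes 0.05 s, during which the arm holds its last target.

## Working session

There is one attempt and no reset: what is moved stays moved. The work goes in short steps, Python scripts to look and compute and a shell command to move; the robot and the scene stay as the last step left them, time stands still between calls to the robot, and variables do not carry over. Pictures are saved under pics/ and viewed, and the job is handed in when it is done.

```bash
mkdir -p pics; ls
cat > h.py <<'E'
import numpy as np, cv2
from workcell import observe, eyes, r
def cam(n):
    c=eyes.camera(n); h=c['img'].shape[0]
    f=h/2/np.tan(np.radians(c['fovy'])/2)
    c['K']=np.array([[f,0,c['cx']],[0,f,c['cy']],[0,0,1.]]); c['D']=np.array(c['distortion'],float)
    c['R']=np.array(c['attitude']);c['e']=np.array(c['eye']); return c
def ray(c,u,v):
    p=cv2.undistortPoints(np.array([[[u,v]]],float),c['K'],c['D'])[0,0]
    return c['R']@np.array([p[0],p[1],1.])
def plane(c,u,v,z):
    d=ray(c,u,v); return c['e']+d*(z-c['e'][2])/d[2]
def dep(c,u,v):
    return c['e']+ray(c,u,v)*c['depth'][int(round(v)),int(round(u))]
def proj(c,P):
    q=c['R'].T@(np.array(P)-c['e']); return cv2.projectPoints(q.reshape(1,1,3),np.zeros(3),np.zeros(3),c['K'],c['D'])[0].ravel()
def save(c,n): cv2.imwrite('pics/'+n+'.png',c['img'][:,:,::-1])
def crop(c,n,u0,u1,v0,v1,s): cv2.imwrite('pics/'+n+'.png',cv2.resize(c['img'][v0:v1,u0:u1,::-1],None,fx=s,fy=s,interpolation=cv2.INTER_CUBIC))
def cloud(c):
    v,u=np.mgrid[0:400,0:640]; p=cv2.undistortPoints(np.stack([u,v],-1).reshape(-1,1,2).astype(float),c['K'],c['D']).reshape(400,640,2)
    P=np.concatenate([p,np.ones((400,640,1))],-1)*c['depth'][...,None]
    return P@c['R'].T+c['e']
E
python3 - <<'E'
from h import *
for n in ['scene','side','wrist']:
    c=cam(n); save(c,n+'0'); print(n,c['e'],c['R'].round(3).tolist(),c['fovy'],c['D'])
print(observe())
E
```

```text
pics
scene [ 1.23124502 -0.56592595  1.1028578 ] [[0.724, 0.497, -0.478], [0.69, -0.522, 0.502], [-0.001, -0.693, -0.721]] 42.225497639942205 [-0.17071772  0.          0.          0.          0.        ]
side [0.24446479 0.95197762 0.78252797] [[-0.932, -0.219, 0.287], [-0.361, 0.557, -0.748], [0.004, -0.801, -0.599]] 44.03733401202506 [-0.13662323  0.          0.          0.          0.        ]
wrist [0.62396487 0.07891856 0.37255752] [[1.0, 0.001, -0.002], [0.0, -0.952, -0.308], [-0.002, 0.308, -0.952]] 69.41253727302438 [0.01265397 0.         0.         0.         0.        ]
{'clock': 0.15, 'qpos': array([ 0.03380579,  0.6897765 , -0.19454473,  1.56609814,  0.15726465,
        0.90252708, -0.21508927]), 'dq': array([-0.00084774, -0.00194425, -0.00161303, -0.00362411,  0.0003323 ,
        0.00048074,  0.00079723]), 'joint_torque': array([-6.29315091e-04, -5.39936972e+01, -1.26815826e+00, -1.58719003e+01,
        9.24438267e-03,  6.49630194e-03,  1.79077297e-06]), 'tcp_pos': array([ 6.24510024e-01, -2.31208314e-05,  2.38679824e-01]), 'tool_rot': array([[-6.09455706e-05,  9.99998989e-01, -1.42069794e-03],
       [ 9.99999996e-01,  6.08434445e-05, -7.19275430e-05],
       [-7.18410301e-05, -1.42070232e-03, -9.99998988e-01]]), 'contact_force': array([ 0.20289241, -0.18373234, -0.29682997]), 'moment': array([-0.01343653,  0.01987667, -0.03555999]), 'grip_width': 0.0852510089374101}
```

View pics/scene0.png

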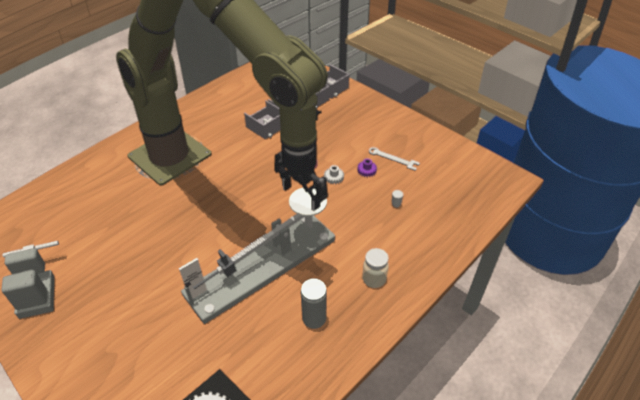

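View pics/side0.png

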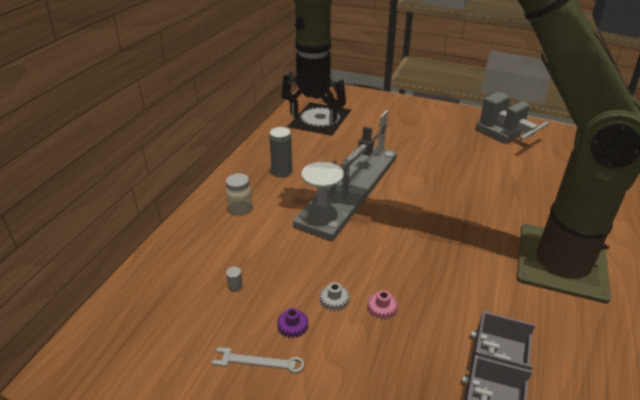

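View pics/wrist0.png

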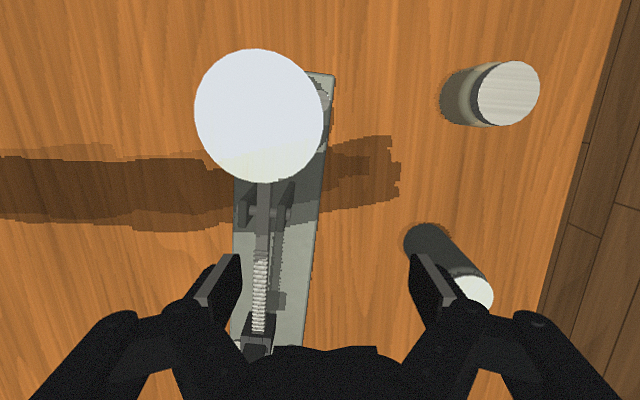

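Side view: a grey steel gear at (335,295), a purple one at (292,320) and a pink one at (383,302). There is also a large flat gear on a black mat at (320,117). The grey boss-up gear fits the description, so I'll enlarge it to confirm and measure.

Run:
```python
from h import *
c=cam('side'); s=cam('scene'); w=cam('wrist')
a=cv2.resize(c['img'][250:350,260:420,::-1],None,fx=4.5,fy=4.5,interpolation=cv2.INTER_CUBIC); cv2.imwrite('pics/gearcrop.png',a)
crop(s,'scalecrop',170,350,170,330,4)
P=cloud(c); Q=cloud(s); W=cloud(w)
# gear: side, grey
def grp(P,img,box,zlo,zhi,sat):
    u0,u1,v0,v1=box; p=P[v0:v1,u0:u1].reshape(-1,3); hsv=cv2.cvtColor(img,cv2.COLOR_RGB2HSV)[v0:v1,u0:u1].reshape(-1,3)
    m=(p[:,2]>zlo)&(p[:,2]<zhi)&(hsv[:,1]<sat); q=p[m]; return q
for z in [(.033,.06),(.008,.022)]:
  for n,PP,im,b in [('side',P,c['img'],(312,357,275,312)),('scene',Q,s['img'],(320,348,160,186))]:
    q=grp(PP,im,b,*z,90); 
    if len(q): print(n,z,len(q),q.mean(0).round(4),((q.max(0)+q.min(0))/2).round(4),np.ptp(q,axis=0).round(3))
# pan
for n,PP,im,b in [('side',P,c['img'],(290,355,155,205)),('wrist',W,w['img'],(180,340,40,195))]:
    q=grp(PP,im,b,.12,.165,90); q=q[abs(q[:,2]-np.median(q[:,2]))<.006]
    print('pan',n,len(q),q.mean(0).round(4),((q.max(0)+q.min(0))/2).round(4),np.ptp(q,axis=0).round(3))
```

```text
side (0.033, 0.06) 133 [0.4626 0.2972 0.0399] [0.4628 0.2957 0.0385] [0.026 0.031 0.01 ]
scene (0.033, 0.06) 44 [0.467  0.2906 0.0374] [0.466  0.2897 0.038 ] [0.027 0.031 0.009]
side (0.008, 0.022) 393 [0.4594 0.3031 0.0152] [0.4628 0.2962 0.015 ] [0.059 0.062 0.014]
scene (0.008, 0.022) 147 [0.4707 0.2868 0.0137] [0.4639 0.2918 0.0151] [0.065 0.062 0.014]
pan side 840 [0.5731 0.0742 0.1492] [0.5742 0.0709 0.1481] [0.095 0.099 0.01 ]
pan wrist 13370 [0.5743 0.0717 0.1494] [0.5742 0.0692 0.1483] [0.095 0.096 0.007]
```

View pics/gearcrop.png

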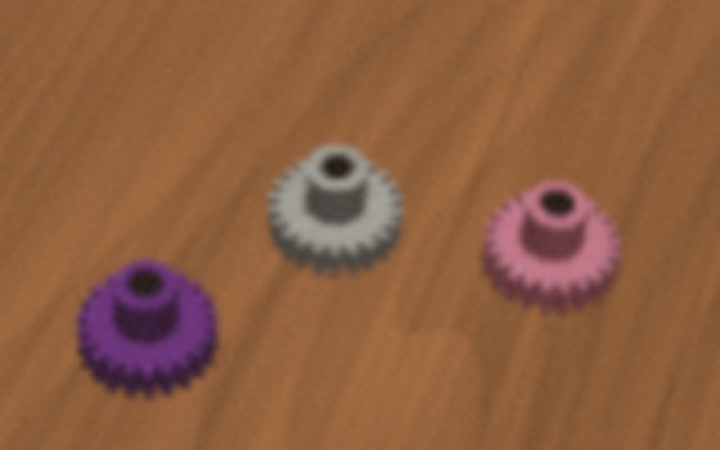

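View pics/scalecrop.png

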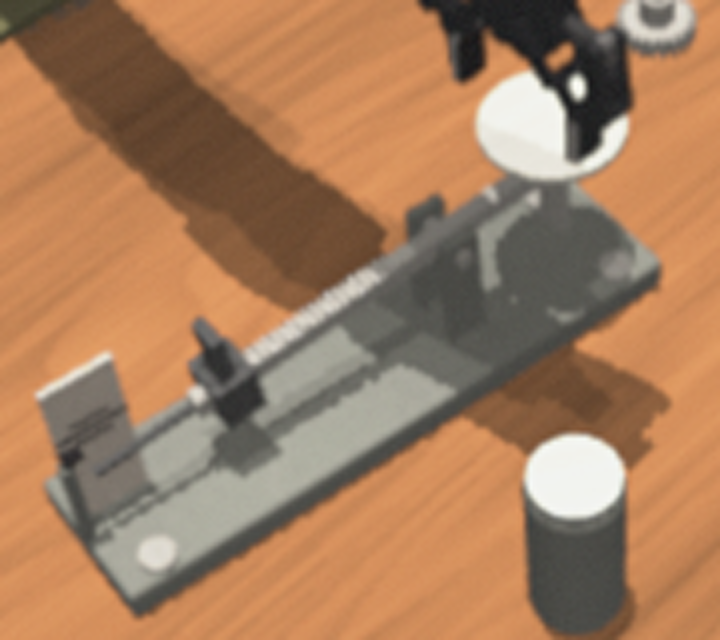

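Crop confirms the middle one: grey steel, boss up, upright. Now the scale axis, the poise, and clearances.

Run:
```python
from h import *
c=cam('side'); s=cam('scene'); w=cam('wrist')
P=cloud(c); Q=cloud(s); W=cloud(w)
def sel(PP,img,m): return PP[m]
hs=cv2.cvtColor(s['img'],cv2.COLOR_RGB2HSV)
m=(abs(Q[...,2]-.026)<.005)&(hs[...,1]<70)&(Q[...,0]>.4)&(Q[...,0]<.72)&(Q[...,1]>-.35)&(Q[...,1]<.16)
n,l,st,ce=cv2.connectedComponentsWithStats(m.astype(np.uint8)); 
mm=m
q=Q[mm]; r_=cv2.minAreaRect((q[:,:2]*1000).astype(np.float32)); print('base',len(q),r_)
# poise grip and others via hue-less tall stuff near the beam
for nm,PP in [('scene',Q),('side',P),('wrist',W)]:
    k=(PP[...,0]>.48)&(PP[...,0]<.68)&(PP[...,1]>-.33)&(PP[...,1]<.0)&(PP[...,2]>.085)&(PP[...,2]<.17)
    q=PP[k]
    for y in np.arange(-.33,0,.01):
        t=q[(q[:,1]>=y)&(q[:,1]<y+.01)]
        if len(t)>2: print(nm,round(y,3),len(t),t.mean(0).round(4),'x',t[:,0].min().round(3),t[:,0].max().round(3),'zmax',t[:,2].max().round(3))
# gears
hc=cv2.cvtColor(c['img'],cv2.COLOR_RGB2HSV)
for nm,b in [('purple',(270,312,300,340)),('pink',(365,402,285,320))]:
    p=P[b[2]:b[3],b[0]:b[1]].reshape(-1,3);p=p[(p[:,2]>.006)&(p[:,2]<.06)]; print(nm,((p.max(0)+p.min(0))/2).round(3),np.ptp(p,axis=0).round(3))
```

```text
base 3963 ((561.0202026367188, -92.30450439453125), (418.8992919921875, 111.32365417480469), 82.40835571289062)
scene -0.3 53 [ 0.5289 -0.2939  0.1072] x 0.515 0.54 zmax 0.152
scene -0.29 81 [ 0.5227 -0.2855  0.123 ] x 0.515 0.538 zmax 0.157
scene -0.28 83 [ 0.5221 -0.2753  0.1229] x 0.518 0.526 zmax 0.154
scene -0.27 81 [ 0.5239 -0.2652  0.1206] x 0.52 0.527 zmax 0.154
scene -0.26 76 [ 0.5259 -0.2552  0.1214] x 0.523 0.542 zmax 0.154
scene -0.25 51 [ 0.5264 -0.2467  0.1206] x 0.52 0.542 zmax 0.152
scene -0.24 4 [ 0.5396 -0.2374  0.0859] x 0.537 0.543 zmax 0.087
scene -0.22 7 [ 0.5442 -0.2154  0.0871] x 0.541 0.547 zmax 0.089
scene -0.21 34 [ 0.5497 -0.2035  0.0922] x 0.538 0.565 zmax 0.107
scene -0.2 118 [ 0.5496 -0.1941  0.1116] x 0.527 0.566 zmax 0.145
scene -0.19 88 [ 0.5551 -0.1862  0.1176] x 0.53 0.569 zmax 0.146
scene -0.18 42 [ 0.5572 -0.1747  0.103 ] x 0.533 0.568 zmax 0.109
scene -0.17 22 [ 0.5504 -0.1649  0.0985] x 0.533 0.563 zmax 0.105
scene -0.16 28 [ 0.5513 -0.1554  0.0966] x 0.539 0.557 zmax 0.102
scene -0.15 34 [ 0.5532 -0.145   0.0964] x 0.542 0.56 zmax 0.104
scene 
[... 3378 characters left out ...]
ax 0.108
wrist -0.09 110 [ 0.5553 -0.0854  0.1054] x 0.547 0.563 zmax 0.109
wrist -0.08 135 [ 0.557  -0.075   0.1064] x 0.549 0.564 zmax 0.11
wrist -0.07 120 [ 0.5588 -0.0646  0.1076] x 0.551 0.565 zmax 0.111
wrist -0.06 125 [ 0.5596 -0.0552  0.1074] x 0.551 0.565 zmax 0.11
wrist -0.05 128 [ 0.561  -0.0452  0.1082] x 0.554 0.567 zmax 0.111
wrist -0.04 181 [ 0.5665 -0.0342  0.1113] x 0.545 0.584 zmax 0.121
wrist -0.03 406 [ 0.564  -0.0247  0.1137] x 0.538 0.589 zmax 0.121
wrist -0.02 540 [ 0.564  -0.0152  0.1114] x 0.538 0.59 zmax 0.121
wrist -0.01 435 [ 0.5627 -0.0059  0.109 ] x 0.543 0.586 zmax 0.121
purple [0.516 0.388 0.025] [0.063 0.062 0.038]
pink [0.364 0.264 0.025] [0.061 0.095 0.038]
```

Gear ≈ (0.463, 0.294) upright. Pan ≈ (0.574, 0.070), top z 0.149, which matches a beam at its −0.1 stop. Scale +y ≈ (0.13, 0.99). Going over to the gear.

```bash
python3 -m inch '[{"slide":[-40,73,0],"twist":0},{"slide":[-60,110,0],"twist":0},{"slide":[-80,146,0],"twist":0},{"slide":[-100,182,0],"twist":0},{"slide":[-120,218,0],"twist":0}]' 55
python3 -m inch '[{"slide":[-20,38,-10],"twist":0},{"slide":[-41,76,-50],"twist":0},{"slide":[-41,68,-80],"twist":0},{"slide":[-41,68,-90],"twist":0},{"slide":[-41,68,-90],"twist":0}]'
python3 - <<'E'
from h import *
w=cam('wrist'); save(w,'w1'); W=cloud(w)
for z in [(.034,.046),(.012,.02)]:
    k=(abs(W[...,0]-.463)<.045)&(abs(W[...,1]-.295)<.045)&(W[...,2]>z[0])&(W[...,2]<z[1]); q=W[k]; print(k.sum(),((q.max(0)+q.min(0))/2).round(4),np.ptp(q,axis=0).round(3),np.median(q[:,2]))
print(observe()['tcp_pos'])
E
```

```text
clock: 0.87
tcp_pos: [0.5236, 0.184, 0.2395]
tool_rot: [[0.0, 1.0, 0.0], [1.0, -0.0, 0.0], [0.0, 0.0, -1.0]]
contact_force: [1.1, 0.3, -0.0]
grip_width: 0.0551
clock: 1.28
tcp_pos: [0.4807, 0.2505, 0.1463]
tool_rot: [[-0.003, 1.0, -0.006], [1.0, 0.003, -0.003], [-0.003, -0.006, -1.0]]
contact_force: [0.5, -0.3, -0.2]
grip_width: 0.055
864 [0.4606 0.2942 0.0378] [0.028 0.027 0.007] 0.03934671866808444
2136 [0.4606 0.2941 0.016 ] [0.061 0.061 0.008] 0.015315078411801158
[0.48272807 0.25034109 0.14821644]
```

View pics/w1.png

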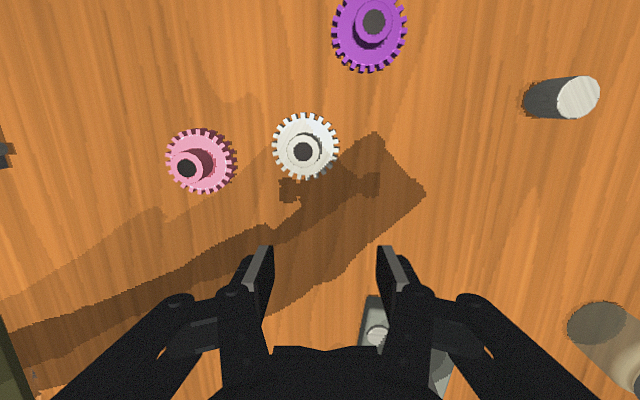

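Steel gear at (303,152) px, boss centre (0.4605, 0.294). Its diameters of 28 and 61 mm match the spec. I'll stop above it and check before descending.

```bash
python3 -m inch '[{"slide":[-12,22,-10],"twist":0},{"slide":[-22,43,-40],"twist":0},{"slide":[-22,43,-75],"twist":0},{"slide":[-22,43,-75],"twist":0},{"slide":[-22,43,-75],"twist":0}]' 55
python3 - <<'E'
from h import *
w=cam('wrist'); save(w,'w2'); print(observe()['tcp_pos'])
E
```

```text
clock: 1.75
tcp_pos: [0.4622, 0.2924, 0.0746]
tool_rot: [[0.001, 1.0, -0.001], [1.0, -0.001, -0.002], [-0.002, -0.001, -1.0]]
contact_force: [0.4, -0.7, 1.2]
grip_width: 0.0548
[0.46338949 0.29261464 0.07586697]
```

View pics/w2.png

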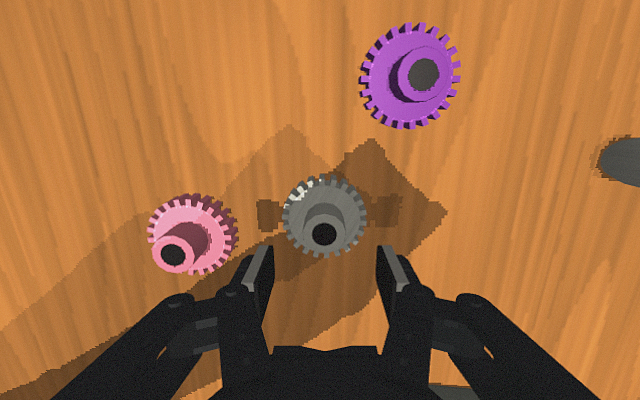

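The boss at (323,234) sits on the jaws' centre line (u ≈ 324). Descending and gripping.

```bash
python3 -m inch '[{"slide":[-1,1,-25],"twist":0},{"slide":[-1,1,-44],"twist":0},{"slide":[-1,1,-46],"twist":0},{"slide":[-1,1,-46],"twist":0}]' 45
python3 -m inch '[{"slide":[0,0,0],"twist":0},{"slide":[0,0,0],"twist":0},{"slide":[0,0,0],"twist":0},{"slide":[0,0,0],"twist":0},{"slide":[0,0,0],"twist":0}]' 15
python3 - <<'E'
from h import *
w=cam('wrist'); save(w,'w3');s=cam('side');crop(s,'s3',260,420,230,350,4); o=observe();print(o['tcp_pos'],o['grip_width'],o['contact_force'])
E
```

```text
clock: 2.13
tcp_pos: [0.4621, 0.2939, 0.0299]
tool_rot: [[0.002, 1.0, 0.002], [1.0, -0.002, 0.0], [0.0, 0.002, -1.0]]
contact_force: [0.0, -1.0, 0.1]
grip_width: 0.0448
clock: 2.55
tcp_pos: [0.4621, 0.2947, 0.0307]
tool_rot: [[0.001, 1.0, 0.003], [1.0, -0.001, 0.001], [0.001, 0.003, -1.0]]
contact_force: [-0.6, -1.1, 7.2]
grip_width: 0.0257
[0.46214073 0.29478244 0.03072892] 0.0256330865238538 [-0.12766792 -1.09309544  5.84313794]
```

View pics/s3.png

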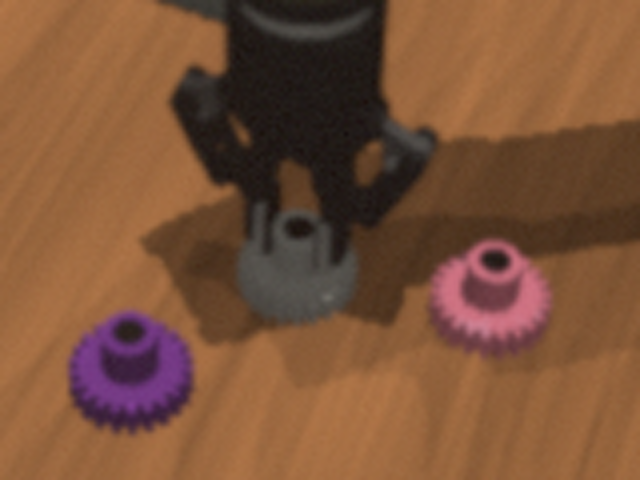

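The jaws are on the boss. Lift and check that the gear hangs straight.

```bash
python3 -m inch '[{"slide":[0,0,10],"twist":0},{"slide":[0,0,40],"twist":0},{"slide":[0,0,80],"twist":0},{"slide":[0,0,120],"twist":0},{"slide":[0,0,160],"twist":0}]'
python3 -m inch '[{"slide":[0,0,10],"twist":0},{"slide":[0,0,10],"twist":0},{"slide":[0,0,10],"twist":0}]'
python3 - <<'E'
from h import *
w=cam('wrist'); save(w,'w4');s=cam('side');crop(s,'s4',250,410,140,260,4); o=observe();print(o['tcp_pos'],o['grip_width'],o['contact_force'])
for n,c,b in[('side',s,(250,410,140,260)),('wrist',w,(200,440,180,400))]:
    P=cloud(c)[b[2]:b[3],b[0]:b[1]].reshape(-1,3); im=c['img'][b[2]:b[3],b[0]:b[1]].reshape(-1,3)
    k=(np.hypot(P[:,0]-o['tcp_pos'][0],P[:,1]-o['tcp_pos'][1])<.04)&(P[:,2]<o['tcp_pos'][2]-.005)&(P[:,2]>o['tcp_pos'][2]-.045); q=P[k]
    print(n,k.sum(),q.min(0),q.max(0))
    t=q[q[:,2]>np.percentile(q[:,2],30)]; A=np.c_[t[:,:2],np.ones(len(t))]; print(np.linalg.lstsq(A,t[:,2],rcond=None)[0])
E
```

```text
clock: 3.07
tcp_pos: [0.4601, 0.2939, 0.1912]
tool_rot: [[0.0, 1.0, 0.0], [1.0, -0.0, -0.0], [-0.0, 0.0, -1.0]]
contact_force: [1.5, -0.0, -3.1]
grip_width: 0.0257
clock: 3.32
tcp_pos: [0.4604, 0.2941, 0.1987]
tool_rot: [[0.0, 1.0, 0.0], [1.0, -0.0, 0.0], [0.0, 0.0, -1.0]]
contact_force: [-0.6, -0.4, -4.0]
grip_width: 0.0254
[0.45931925 0.29342959 0.196658  ] 0.025579034547373293 [-0.74920118 -0.72133062 -3.89750898]
side 485 [0.43091169 0.27183077 0.16672651] [0.49009459 0.32559902 0.19131769]
[ 0.00646899 -0.01542212  0.1853618 ]
wrist 3800 [0.42906644 0.26389627 0.16633574] [0.48990098 0.32402876 0.19165775]
[-0.00038709 -0.02680861  0.19214508]
```

View pics/s4.png

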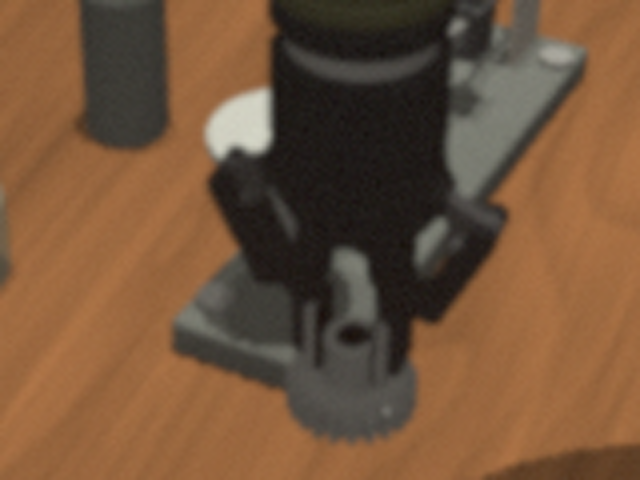

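View pics/w4.png

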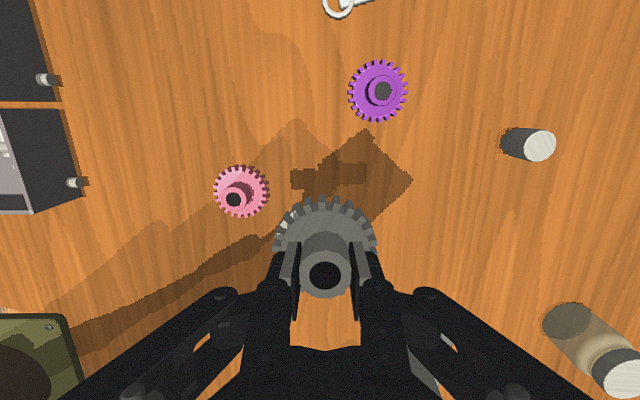

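The gear hangs level (tilt ~1.5°) and reads ~3.5 N. Carry it over the pan.

```bash
python3 -m inch '[{"slide":[12,-24,25],"twist":0},{"slide":[31,-60,30],"twist":0},{"slide":[48,-94,30],"twist":0},{"slide":[66,-128,30],"twist":0},{"slide":[83,-162,30],"twist":0}]'
python3 -m inch '[{"slide":[15,-30,0],"twist":0},{"slide":[28,-55,0],"twist":0},{"slide":[31,-61,0],"twist":0},{"slide":[31,-61,0],"twist":0},{"slide":[31,-61,0],"twist":0}]'
python3 - <<'E'
from h import *
w=cam('wrist'); save(w,'w5');s=cam('side');crop(s,'s5',250,410,100,220,4); o=observe();print(o['tcp_pos'],o['grip_width'],o['contact_force'])
for n,c,b in[('side',s,(280,370,140,210)),('wrist',w,(0,640,0,400))]:
    P=cloud(c)[b[2]:b[3],b[0]:b[1]].reshape(-1,3)
    k=(np.hypot(P[:,0]-.574,P[:,1]-.07)<.06)&(P[:,2]>.143)&(P[:,2]<.156); q=P[k]
    print(n,k.sum(),q.min(0),q.max(0),np.median(q[:,2]))
E
```

```text
clock: 3.83
tcp_pos: [0.543, 0.1304, 0.2261]
tool_rot: [[-0.0, 1.0, -0.004], [1.0, 0.0, -0.002], [-0.002, -0.004, -1.0]]
contact_force: [-0.0, 0.3, -3.7]
grip_width: 0.0258
clock: 4.25
tcp_pos: [0.5733, 0.072, 0.2264]
tool_rot: [[0.0, 1.0, -0.004], [1.0, -0.0, 0.0], [0.0, -0.004, -1.0]]
contact_force: [-0.1, 1.0, -4.2]
grip_width: 0.0258
[0.57327664 0.07387557 0.22724793] 0.0251627942100675 [ 1.06788068  0.49513611 -4.43062068]
side 824 [0.52729963 0.02218982 0.14316471] [0.62360154 0.11902906 0.15303137] 0.14921652947305591
wrist 5408 [0.52619731 0.04247971 0.14314537] [0.62185771 0.11765055 0.15167174] 0.14928327490441218
```

View pics/s5.png

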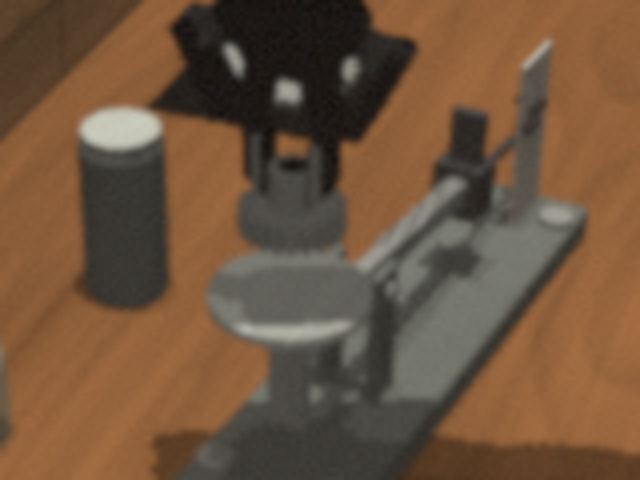

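View pics/w5.png

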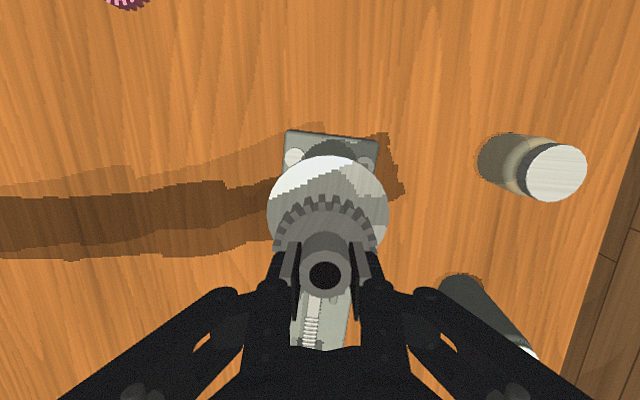

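The pan (z 0.149) is centred under the gear within ~3 mm. Lower it, slowly at the end.

```bash
python3 -m inch '[{"slide":[1,-2,-15],"twist":0},{"slide":[1,-3,-30],"twist":0},{"slide":[1,-3,-38],"twist":0},{"slide":[1,-3,-41],"twist":0},{"slide":[1,-3,-41],"twist":0}]'
python3 -m inch '[{"slide":[0,0,-1],"twist":0},{"slide":[0,0,-2],"twist":0},{"slide":[0,0,-2.5],"twist":0},{"slide":[0,0,-2.5],"twist":0}]'
python3 - <<'E'
from h import *
s=cam('side');crop(s,'s6',250,410,100,220,4); o=observe();print(o['tcp_pos'],o['grip_width'],o['contact_force'])
E
```

```text
clock: 4.77
tcp_pos: [0.5748, 0.0698, 0.1866]
tool_rot: [[-0.002, 1.0, -0.002], [1.0, 0.002, 0.0], [0.0, -0.002, -1.0]]
contact_force: [0.0, -0.3, -3.5]
grip_width: 0.0257
clock: 5.1
tcp_pos: [0.5759, 0.0687, 0.1852]
tool_rot: [[-0.0, 1.0, 0.001], [1.0, 0.0, 0.0], [0.0, 0.001, -1.0]]
contact_force: [-0.2, -1.1, -3.6]
grip_width: 0.0254
[0.57585406 0.06862346 0.18519149] 0.025538876033995354 [ 0.95307516 -0.55478777 -3.74175988]
```

View pics/s6.png

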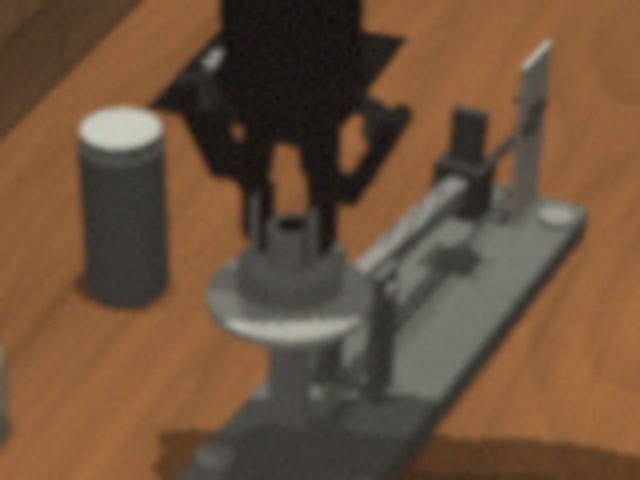

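Not touching yet (still −3.7 N). Go on down in small steps, watching the force.

```bash
python3 -m inch '[{"slide":[-1,1,-1],"twist":0},{"slide":[-1,1,-1.5],"twist":0},{"slide":[-1,1,-2],"twist":0},{"slide":[-1,1,-2],"twist":0}]'
python3 -m inch '[{"slide":[0,0,-0.5],"twist":0},{"slide":[0,0,-1],"twist":0},{"slide":[0,0,-1],"twist":0}]'
python3 -m inch '[{"slide":[0,0,-0.5],"twist":0},{"slide":[0,0,-1],"twist":0},{"slide":[0,0,-1],"twist":0}]'
```

```text
clock: 5.48
tcp_pos: [0.5746, 0.0696, 0.1827]
tool_rot: [[-0.0, 1.0, -0.0], [1.0, 0.0, -0.0], [-0.0, -0.0, -1.0]]
contact_force: [-0.2, -0.2, -3.2]
grip_width: 0.0259
clock: 5.73
tcp_pos: [0.5746, 0.0696, 0.1817]
tool_rot: [[0.0, 1.0, -0.0], [1.0, -0.0, -0.0], [-0.0, -0.0, -1.0]]
contact_force: [0.3, -0.6, -2.8]
grip_width: 0.0259
clock: 5.98
tcp_pos: [0.5747, 0.0696, 0.1809]
tool_rot: [[0.0, 1.0, 0.0], [1.0, -0.0, 0.0], [0.0, 0.0, -1.0]]
contact_force: [0.6, 0.4, -3.0]
grip_width: 0.0259
```

```bash
python3 -m inch '[{"slide":[0,0,-0.5],"twist":0},{"slide":[0,0,-1],"twist":0},{"slide":[0,0,-1],"twist":0}]'
python3 -m inch '[{"slide":[0,0,-0.5],"twist":0},{"slide":[0,0,-0.5],"twist":0},{"slide":[0,0,-0.5],"twist":0}]'
```

```text
clock: 6.23
tcp_pos: [0.5747, 0.0696, 0.1802]
tool_rot: [[0.0, 1.0, 0.0], [1.0, -0.0, 0.0], [0.0, 0.0, -1.0]]
contact_force: [-1.6, 0.5, 1.7]
grip_width: 0.0255
clock: 6.48
tcp_pos: [0.5747, 0.0697, 0.1794]
tool_rot: [[-0.0, 1.0, 0.0], [1.0, 0.0, 0.0], [0.0, 0.0, -1.0]]
contact_force: [-0.3, -0.4, 1.5]
grip_width: 0.0257
```

The force flipped to +1.5, so about 5 N is on the pan and the gear is seated. Release and raise.

```bash
python3 -m inch '[{"slide":[0,0,0],"twist":0},{"slide":[0,0,0],"twist":0},{"slide":[0,0,0],"twist":0},{"slide":[0,0,0],"twist":0}]' 48
python3 -m inch '[{"slide":[0,0,5],"twist":0},{"slide":[0,0,25],"twist":0},{"slide":[0,0,55],"twist":0},{"slide":[0,0,85],"twist":0},{"slide":[0,0,110],"twist":0}]'
python3 - <<'E'
from h import *
s=cam('side');crop(s,'s7',250,410,100,220,4);t=cam('scene');crop(t,'t7',170,350,170,330,4);w=cam('wrist');save(w,'w7'); o=observe();print(o['tcp_pos'],o['grip_width'],o['contact_force'])
W=cloud(w); 
for lo,hi in [(.183,.195),(.160,.17),(.12,.156)]:
  k=(np.hypot(W[...,0]-.575,W[...,1]-.07)<.06)&(W[...,2]>lo)&(W[...,2]<hi);q=W[k]
  if len(q): print(lo,k.sum(),((q.min(0)+q.max(0))/2).round(4),np.ptp(q,axis=0).round(3),np.median(q[:,2]))
E
```

```text
clock: 6.82
tcp_pos: [0.5749, 0.0697, 0.1793]
tool_rot: [[-0.0, 1.0, 0.0], [1.0, 0.0, 0.0], [0.0, 0.0, -1.0]]
contact_force: [0.1, 0.1, 0.7]
grip_width: 0.0481
clock: 7.23
tcp_pos: [0.575, 0.0697, 0.2916]
tool_rot: [[-0.0, 1.0, 0.002], [1.0, 0.0, 0.0], [0.0, 0.002, -1.0]]
contact_force: [0.9, 0.0, 0.2]
grip_width: 0.0484
[0.57601213 0.06992475 0.29175835] 0.04778263928358667 [-0.14915047 -0.01110925 -0.62317898]
0.183 777 [0.5736 0.0693 0.1871] [0.026 0.027 0.008] 0.18924197457945047
0.16 1877 [0.5736 0.0693 0.165 ] [0.061 0.061 0.01 ] 0.16516083085480976
0.12 4029 [0.5738 0.0697 0.1489] [0.095 0.095 0.014] 0.1492833088620742
```

View pics/s7.png

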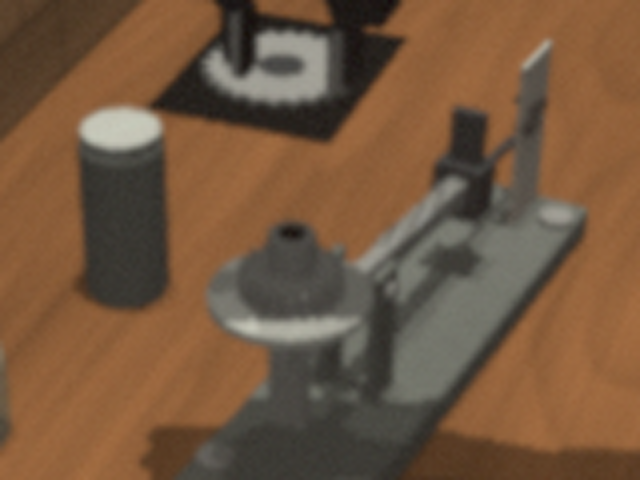

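View pics/t7.png

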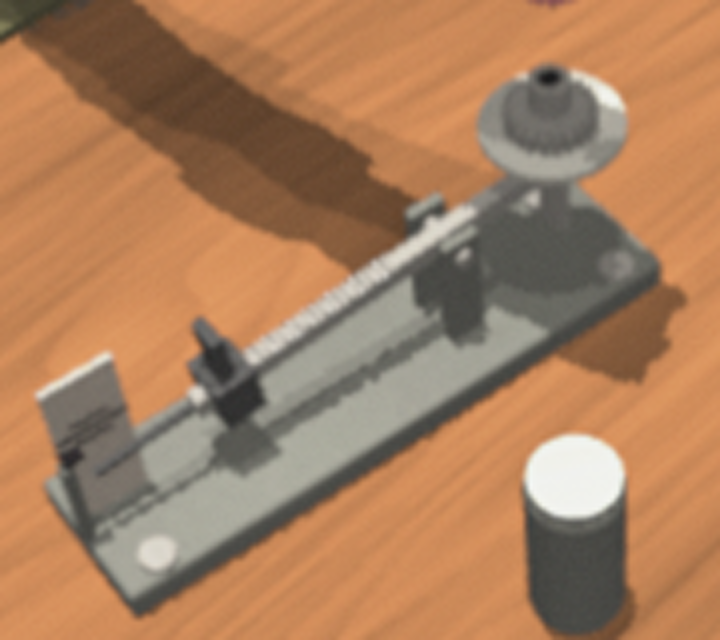

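View pics/w7.png

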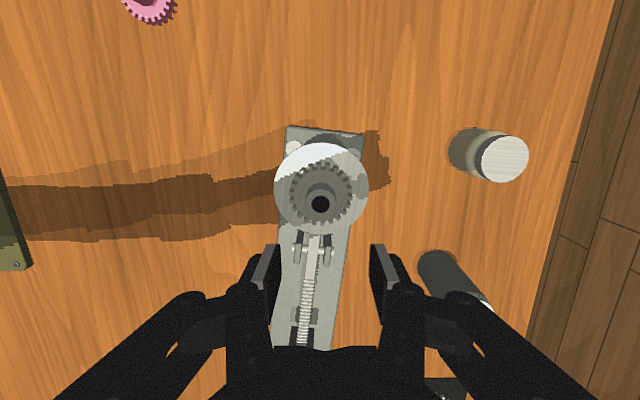

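The gear is flat and centred on the pan (0.5736, 0.0693 against pan 0.5738, 0.0697). The pointer is still at the bottom stop. Now locate the grip plate and beam axis precisely.

Run:
```python
from h import *
s=cam('side');t=cam('scene')
A=cloud(s);B=cloud(t)
for n,P in [('side',A),('scene',B)]:
    k=(abs(P[...,0]-.545)<.03)&(abs(P[...,1]+.185)<.03)&(P[...,2]>.116)&(P[...,2]<.15);q=P[k]
    print(n,k.sum(),q.min(0).round(4),q.max(0).round(4),np.percentile(q[:,1],[5,50,95]).round(4), np.median(q[:,0]).round(4))
    k=(P[...,1]>-.16)&(P[...,1]<-.05)&(abs(P[...,0]-.555)<.02)&(P[...,2]>.09)&(P[...,2]<.12);q=P[k];print(np.polyfit(q[:,1],q[:,0],1),np.polyfit(q[:,1],q[:,2],1))
print(observe()['tcp_pos'],observe()['clock'])
```

```text
side 106 [ 0.532  -0.1925  0.116 ] [ 0.558  -0.1735  0.1465] [-0.1868 -0.1813 -0.1754] 0.5443
[0.11365293 0.56488903] [0.07925358 0.11047105]
scene 76 [ 0.5337 -0.1941  0.116 ] [ 0.56   -0.1822  0.1463] [-0.1935 -0.1896 -0.184 ] 0.5521
[0.1385592  0.57213556] [0.07566283 0.10929052]
[0.57411674 0.06943622 0.28890968] 7.4833
```

Grip centre ≈ (0.543, −0.184), outer face y ≈ −0.190, axis skewed 7.2°. I'll put the closed fingers, aligned with the beam, on the outer side of it, and stay high first.

```bash
python3 -m inch '[{"slide":[-4,-36,0],"twist":-0.05},{"slide":[-9,-77,0],"twist":-0.12},{"slide":[-14,-118,0],"twist":-0.126},{"slide":[-19,-158,0],"twist":-0.126},{"slide":[-24,-198,0],"twist":-0.126}]' 0
python3 -m inch '[{"slide":[-5,-40,0],"twist":0},{"slide":[-9,-75,0],"twist":0},{"slide":[-11,-90,0],"twist":0},{"slide":[-11,-90,-50],"twist":0},{"slide":[-11,-90,-70],"twist":0}]'
python3 -m inch '[{"slide":[0,0,0],"twist":0},{"slide":[0,0,0],"twist":0}]'
python3 - <<'E'
from h import *
s=cam('side');crop(s,'s8',300,440,80,200,5);t=cam('scene');crop(t,'t8',170,330,170,330,4);w=cam('wrist');save(w,'w8'); o=observe();print(o['tcp_pos'],o['tool_rot'].round(3),o['grip_width'],o['contact_force'])
E
```

```text
clock: 7.9
tcp_pos: [0.5491, -0.1301, 0.2877]
tool_rot: [[0.125, 0.992, -0.003], [0.992, -0.125, 0.0], [-0.0, -0.003, -1.0]]
contact_force: [0.7, -0.7, -0.8]
grip_width: -0.0001
clock: 8.32
tcp_pos: [0.5383, -0.2205, 0.2169]
tool_rot: [[0.129, 0.992, -0.001], [0.992, -0.129, -0.0], [-0.0, -0.001, -1.0]]
contact_force: [-0.3, 1.2, -1.7]
grip_width: -0.0002
clock: 8.48
tcp_pos: [0.538, -0.2177, 0.2174]
tool_rot: [[0.125, 0.992, -0.005], [0.992, -0.125, 0.002], [0.001, -0.006, -1.0]]
contact_force: [0.8, 1.1, 0.8]
grip_width: 0.0002
[ 0.54090808 -0.21833921  0.22082582] [[ 0.125  0.992  0.003]
 [ 0.992 -0.125 -0.001]
 [-0.     0.003 -1.   ]] -0.00023864092395652658 [ 1.20187034 -1.08823486 -0.11131106]
```

View pics/s8.png

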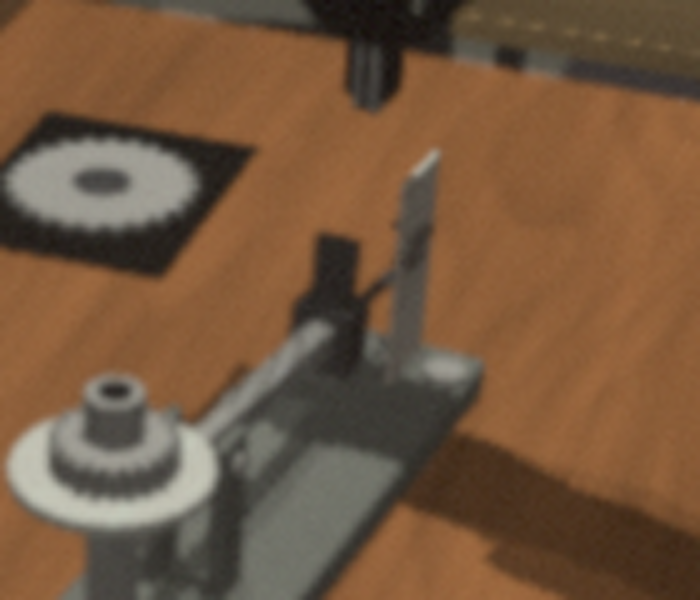

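View pics/t8.png

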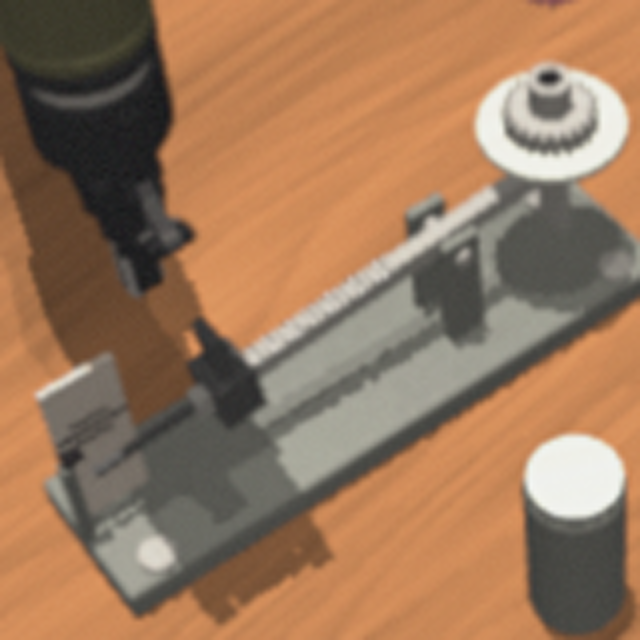

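View pics/w8.png

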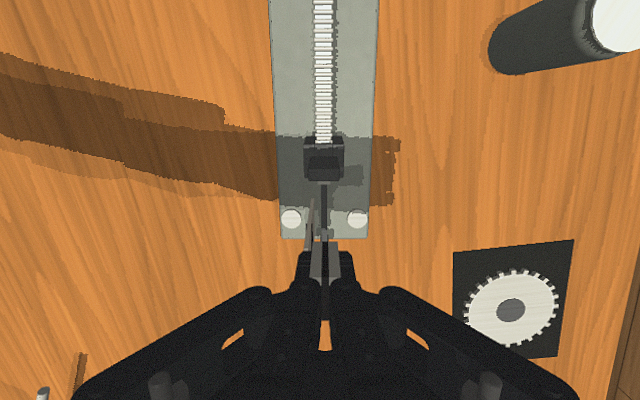

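Fingers are aligned, with the grip ahead at (323,160) and the index plate at (308,230) behind and to the left. Descend to TCP z ≈ 0.144, then advance gently.

```bash
python3 -m inch '[{"slide":[0,2,-25],"twist":0},{"slide":[0,2,-50],"twist":0},{"slide":[0,2,-68],"twist":0},{"slide":[0,2,-74],"twist":0},{"slide":[0,2,-74],"twist":0}]'
python3 - <<'E'
from h import *
s=cam('side');crop(s,'s9',300,440,80,200,5);t=cam('scene');crop(t,'t9',170,290,210,310,6); o=observe();print(o['tcp_pos'],o['contact_force'])
E
```

```text
clock: 9.05
tcp_pos: [0.5397, -0.2162, 0.1453]
tool_rot: [[0.125, 0.992, -0.001], [0.992, -0.125, 0.0], [0.0, -0.001, -1.0]]
contact_force: [-0.1, -0.5, 0.3]
grip_width: 0.0001
[ 0.54090203 -0.21664877  0.14684528] [-0.12119268  0.40896468  0.26419943]
```

View pics/s9.png

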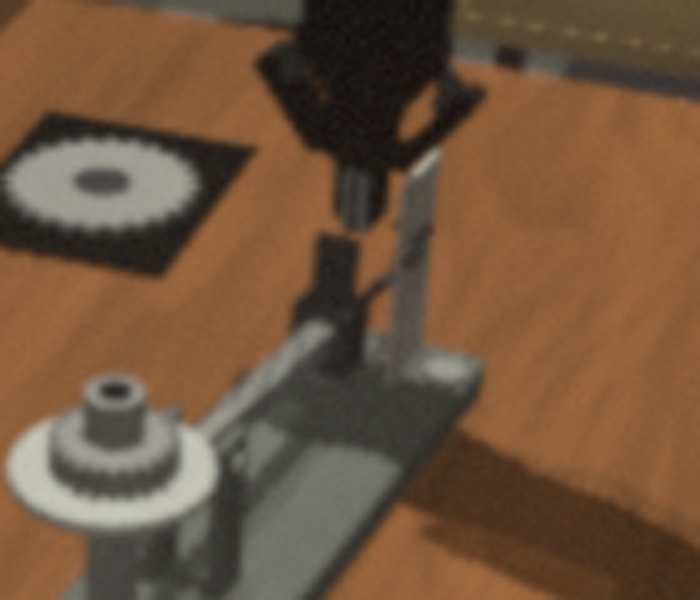

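View pics/t9.png

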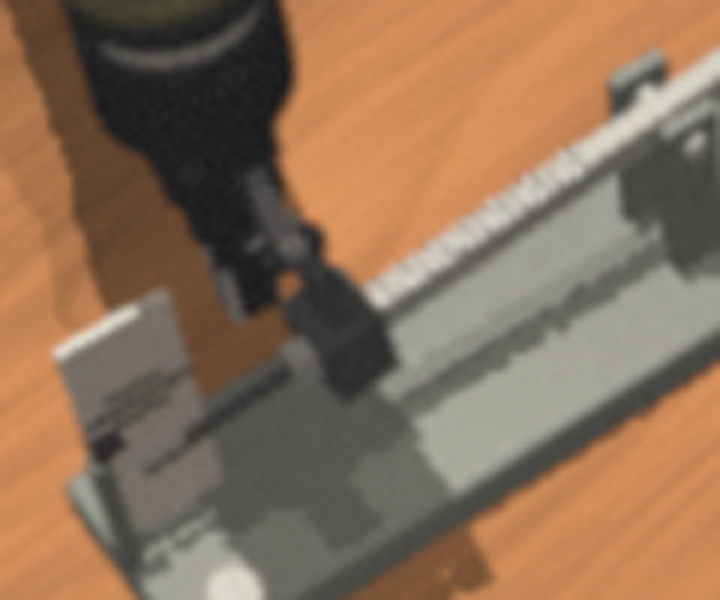

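Clear of everything. Lower 4 mm more and advance to contact.

```bash
python3 -m inch '[{"slide":[0,0,-4],"twist":0},{"slide":[0.5,4,-4],"twist":0},{"slide":[1,8,-4],"twist":0},{"slide":[1,10,-4],"twist":0},{"slide":[1,10,-4],"twist":0}]'
python3 -m inch '[{"slide":[0,1,0],"twist":0},{"slide":[0,2,0],"twist":0},{"slide":[0.5,3,0],"twist":0},{"slide":[0.5,3,0],"twist":0}]'
python3 -m inch '[{"slide":[0,1,0],"twist":0},{"slide":[0,2,0],"twist":0},{"slide":[0.5,3,0],"twist":0},{"slide":[0.5,3,0],"twist":0}]'
```

```text
clock: 9.57
tcp_pos: [0.5411, -0.2052, 0.1417]
tool_rot: [[0.124, 0.992, 0.001], [0.992, -0.124, 0.001], [0.001, 0.001, -1.0]]
contact_force: [-0.7, -0.3, -0.7]
grip_width: -0.0
clock: 9.9
tcp_pos: [0.5408, -0.2039, 0.1413]
tool_rot: [[0.126, 0.992, -0.001], [0.992, -0.126, -0.001], [-0.001, -0.0, -1.0]]
contact_force: [-1.0, -0.9, 0.7]
grip_width: -0.0001
clock: 10.23
tcp_pos: [0.5415, -0.2007, 0.1414]
tool_rot: [[0.126, 0.992, -0.0], [0.992, -0.126, -0.0], [-0.0, -0.0, -1.0]]
contact_force: [0.2, -1.1, 0.1]
grip_width: -0.0002
```

```bash
python3 -m inch '[{"slide":[0,1,0],"twist":0},{"slide":[0,2,0],"twist":0},{"slide":[0.5,3,0],"twist":0},{"slide":[0.5,3,0],"twist":0}]'
python3 -m inch '[{"slide":[0,1,0],"twist":0},{"slide":[0,2,0],"twist":0},{"slide":[0.5,3,0],"twist":0},{"slide":[0.5,3,0],"twist":0}]'
python3 - <<'E'
from h import *
s=cam('side');crop(s,'s10',300,440,80,200,5);t=cam('scene');crop(t,'t10',170,290,210,310,6); o=observe();print(o['tcp_pos'],o['contact_force'])
E
```

```text
clock: 10.57
tcp_pos: [0.5421, -0.1978, 0.1413]
tool_rot: [[0.126, 0.992, -0.0], [0.992, -0.126, -0.001], [-0.001, -0.0, -1.0]]
contact_force: [0.2, -1.8, 0.1]
grip_width: -0.0001
clock: 10.9
tcp_pos: [0.543, -0.1928, 0.1413]
tool_rot: [[0.125, 0.992, 0.0], [0.992, -0.125, 0.002], [0.002, 0.0, -1.0]]
contact_force: [0.4, 0.7, 0.7]
grip_width: 0.0004
[ 0.54294889 -0.19285523  0.14124911] [ 0.19873668 -0.004253    0.55277771]
```

View pics/t10.png

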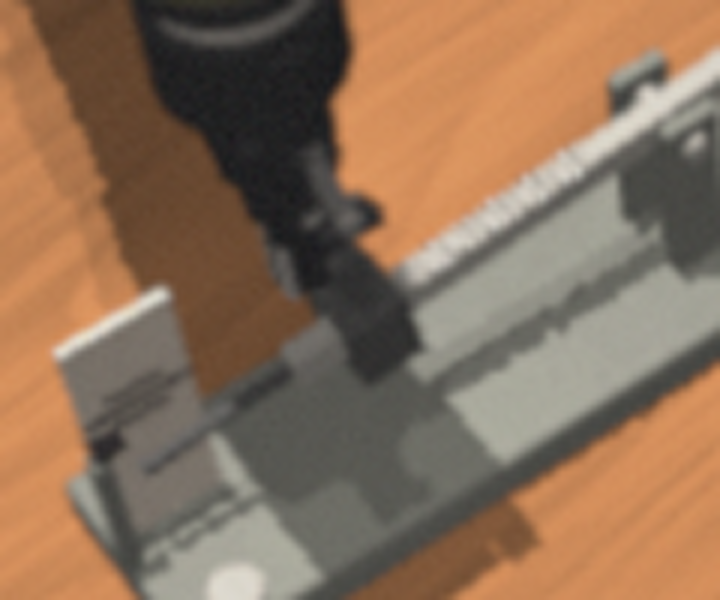

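View pics/s10.png

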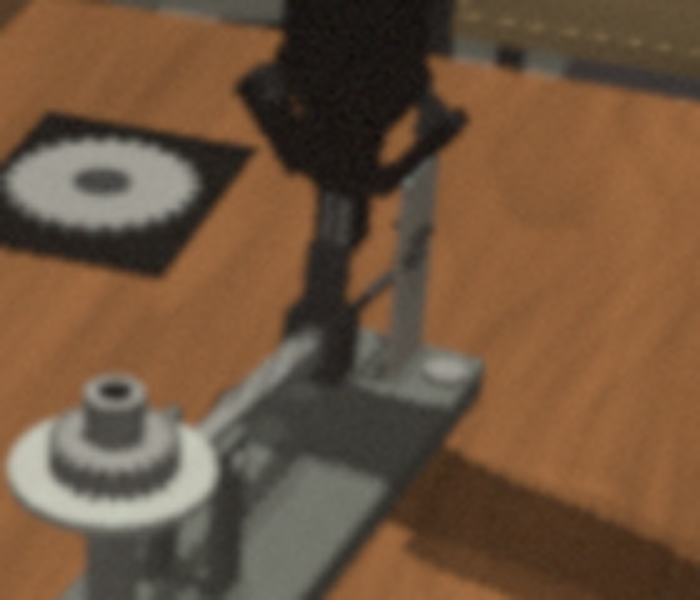

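It works: the poise advanced a notch or two with < 3 N seen, and the beam is still on its stop. I'll write a pan-height tilt reading and continue two notches at a time.

```bash
cat > tilt.py <<'E'
from h import *
import sys
def meas(save_=None):
    s=cam('side');t=cam('scene');A=cloud(s);B=cloud(t)
    d=np.hypot(A[...,0]-.574,A[...,1]-.0695);k=(d<.046)&(d>.034)&(abs(A[...,2]-.141)<.016)
    z=np.median(A[k][:,2]); 
    fit=[]
    for P in (A,B):
        k=(P[...,2]>.08)&(P[...,2]<.18)&(P[...,1]<-.02)&(P[...,1]>-.235)&(abs(P[...,0]-(.5655+.126*P[...,1]))<.007)
        q=P[k]; q=q[q[:,2]<.128]
    h=[]
    for P in (A,B):
        lat=P[...,0]-(.5665+.126*P[...,1])
        # poise block sides: wider than beam, dark, z between beam & top
        k=(abs(lat)>.011)&(abs(lat)<.02)&(P[...,2]>.06)&(P[...,2]<.135)&(P[...,1]<-.05)&(P[...,1]>-.22)
        q=P[k]; h.append((len(q),np.percentile(q[:,1],[5,95]).round(4) if len(q) else None))
    o=observe()
    print('clock',round(o['clock'],2),'panz',z.round(4),'tilt~',((.1402-z)/.09).round(3),'poise',h,'tcp',o['tcp_pos'].round(4),'F',o['contact_force'].round(1))
    if save_: crop(s,'s'+save_,300,440,80,200,5);crop(t,'t'+save_,170,290,210,310,6)
meas(sys.argv[1] if len(sys.argv)>1 else None)
E
python3 tilt.py
python3 -m inch '[{"slide":[0.2,1.5,0],"twist":0},{"slide":[0.4,3,0],"twist":0},{"slide":[0.6,4.5,0],"twist":0},{"slide":[0.8,6,0],"twist":0},{"slide":[0.8,6,0],"twist":0}]'
python3 tilt.py
python3 -m inch '[{"slide":[0.2,1.5,0],"twist":0},{"slide":[0.4,3,0],"twist":0},{"slide":[0.6,4.5,0],"twist":0},{"slide":[0.8,6,0],"twist":0},{"slide":[0.8,6,0],"twist":0}]'
python3 tilt.py 11
```

```text
clock 11.1 panz 0.1494 tilt~ -0.103 poise [(99, array([-0.1799, -0.1512])), (116, array([-0.1875, -0.1542]))] tcp [ 0.5428 -0.1934  0.1412] F [0.4 0.5 0.3]
clock: 11.52
tcp_pos: [0.5435, -0.1883, 0.1414]
tool_rot: [[0.126, 0.992, 0.0], [0.992, -0.126, 0.0], [0.0, 0.0, -1.0]]
contact_force: [-0.0, 0.7, 0.5]
grip_width: 0.0001
clock 11.62 panz 0.1494 tilt~ -0.102 poise [(99, array([-0.1737, -0.1472])), (111, array([-0.182 , -0.1542]))] tcp [ 0.5436 -0.1874  0.1413] F [-0.4  0.  -0.2]
clock: 12.03
tcp_pos: [0.5444, -0.1817, 0.1413]
tool_rot: [[0.125, 0.992, 0.0], [0.992, -0.125, 0.001], [0.001, 0.0, -1.0]]
contact_force: [0.2, 0.5, -0.8]
grip_width: 0.0003
clock 12.13 panz 0.1493 tilt~ -0.101 poise [(109, array([-0.1668, -0.1391])), (123, array([-0.1824, -0.1491]))] tcp [ 0.5445 -0.1812  0.1413] F [ 0.1 -0.1 -0. ]
```

```bash
sleep 1
```

```text
(no output)
```

View pics/t11.png

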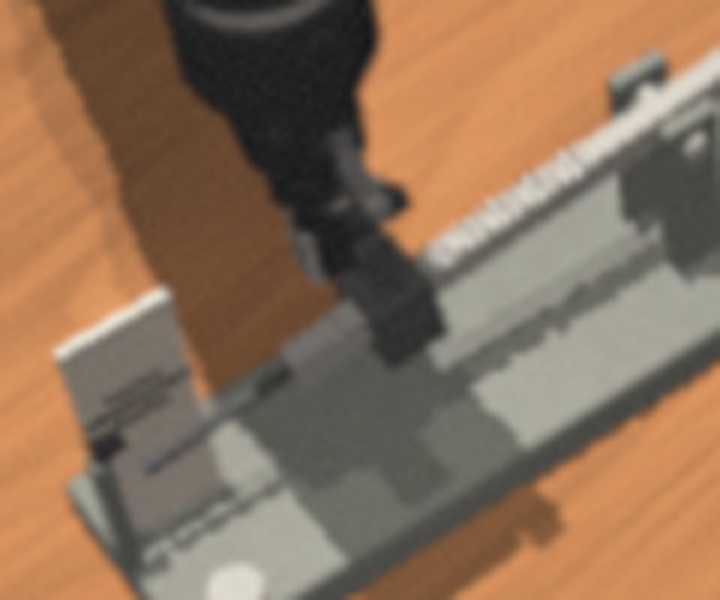

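Each 6 mm moves it one notch. The beam is still at −0.10, so continue notch by notch.

```bash
python3 -m inch '[{"slide":[0.2,1.5,0],"twist":0},{"slide":[0.4,3,0.2],"twist":0},{"slide":[0.6,4.5,0.4],"twist":0},{"slide":[0.8,6,0.6],"twist":0},{"slide":[0.8,6,0.6],"twist":0}]' | grep -v rot
python3 tilt.py
python3 -m inch '[{"slide":[0.2,1.5,0],"twist":0},{"slide":[0.4,3,0.2],"twist":0},{"slide":[0.6,4.5,0.4],"twist":0},{"slide":[0.8,6,0.6],"twist":0},{"slide":[0.8,6,0.6],"twist":0}]' | grep -v rot
python3 tilt.py
python3 -m inch '[{"slide":[0.2,1.5,0],"twist":0},{"slide":[0.4,3,0.2],"twist":0},{"slide":[0.6,4.5,0.4],"twist":0},{"slide":[0.8,6,0.6],"twist":0},{"slide":[0.8,6,0.6],"twist":0}]' | grep -v rot
python3 tilt.py 12
```

```text
clock: 12.55
tcp_pos: [0.5452, -0.1757, 0.142]
contact_force: [-0.2, 1.2, -1.1]
grip_width: -0.0
clock 12.65 panz 0.1495 tilt~ -0.103 poise [(113, array([-0.1609, -0.1339])), (141, array([-0.1699, -0.131 ]))] tcp [ 0.5453 -0.1751  0.1419] F [-0.3 -0.2 -0.7]
clock: 13.07
tcp_pos: [0.546, -0.1697, 0.1425]
contact_force: [0.3, 0.9, 0.3]
grip_width: 0.0001
clock 13.17 panz 0.1496 tilt~ -0.104 poise [(107, array([-0.1549, -0.1275])), (140, array([-0.1871, -0.138 ]))] tcp [ 0.5461 -0.1692  0.1425] F [ 0.3  0.4 -0.6]
clock: 13.58
tcp_pos: [0.5468, -0.1636, 0.1431]
contact_force: [0.5, -0.0, -0.4]
grip_width: -0.0004
clock 13.68 panz 0.1493 tilt~ -0.102 poise [(114, array([-0.1505, -0.1215])), (154, array([-0.1762, -0.1312]))] tcp [ 0.5469 -0.1631  0.143 ] F [-0.6  0.9  0.1]
```

```bash
sleep 1
```

```text
(no output)
```

View pics/t12.png

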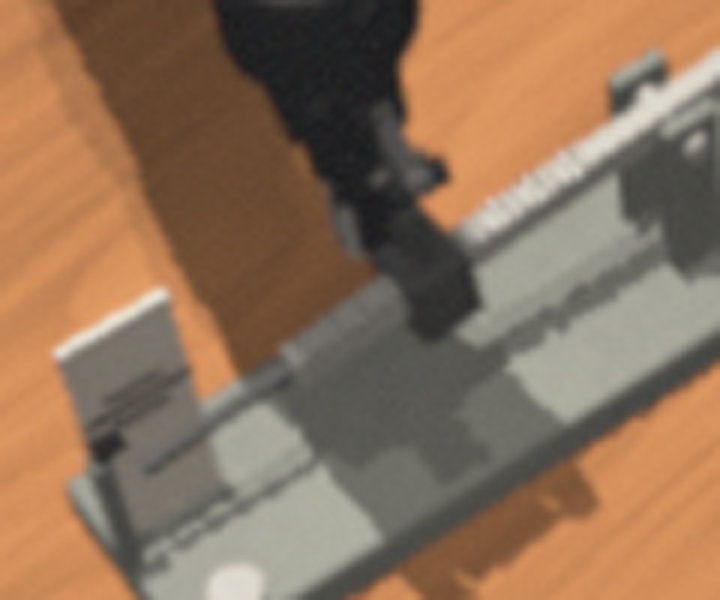

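```bash
python3 -m inch '[{"slide":[0.2,1.5,0],"twist":0},{"slide":[0.4,3,0.2],"twist":0},{"slide":[0.6,4.5,0.4],"twist":0},{"slide":[0.8,6,0.6],"twist":0},{"slide":[0.8,6,0.6],"twist":0}]' | grep -v rot
python3 tilt.py
python3 -m inch '[{"slide":[0.2,1.5,0],"twist":0},{"slide":[0.4,3,0.2],"twist":0},{"slide":[0.6,4.5,0.4],"twist":0},{"slide":[0.8,6,0.6],"twist":0},{"slide":[0.8,6,0.6],"twist":0}]' | grep -v rot
python3 tilt.py 13
```

```text
clock: 14.1
tcp_pos: [0.5476, -0.1576, 0.1438]
contact_force: [-0.3, 0.9, -0.5]
grip_width: -0.0002
clock 14.2 panz 0.1494 tilt~ -0.102 poise [(108, array([-0.1427, -0.1159])), (149, array([-0.1764, -0.1252]))] tcp [ 0.5477 -0.1571  0.1437] F [-0.3 -0.2 -1. ]
clock: 14.62
tcp_pos: [0.5484, -0.1516, 0.1444]
contact_force: [-0.0, -0.1, -0.8]
grip_width: 0.0
clock 14.72 panz 0.1495 tilt~ -0.103 poise [(108, array([-0.137 , -0.1096])), (133, array([-0.1723, -0.12  ]))] tcp [ 0.5484 -0.1512  0.1442] F [0.2 1.2 0.6]
```

```bash
python3 -m inch '[{"slide":[0.2,1.5,0],"twist":0},{"slide":[0.4,3,0.2],"twist":0},{"slide":[0.6,4.5,0.4],"twist":0},{"slide":[0.8,6,0.6],"twist":0},{"slide":[0.8,6,0.6],"twist":0}]' | grep -v rot
python3 tilt.py 14
```

```text
clock: 15.13
tcp_pos: [0.5492, -0.1455, 0.1449]
contact_force: [-1.2, 0.3, 0.6]
grip_width: -0.0005
clock 15.23 panz 0.1492 tilt~ -0.1 poise [(112, array([-0.1321, -0.103 ])), (158, array([-0.1888, -0.1139]))] tcp [ 0.5492 -0.1452  0.1448] F [ 0.   0.6 -0.6]
```

```bash
python3 -m inch '[{"slide":[0.2,1.5,0],"twist":0},{"slide":[0.4,3,0.2],"twist":0},{"slide":[0.6,4.5,0.4],"twist":0},{"slide":[0.8,6,0.6],"twist":0},{"slide":[0.8,6,0.6],"twist":0}]' | grep -v rot
python3 tilt.py 15
```

```text
clock: 15.65
tcp_pos: [0.5499, -0.14, 0.1456]
contact_force: [0.5, 0.3, -0.1]
grip_width: -0.0
clock 15.75 panz 0.1478 tilt~ -0.084 poise [(116, array([-0.1254, -0.0982])), (150, array([-0.1766, -0.1075]))] tcp [ 0.55   -0.1393  0.1454] F [-0.6 -0.3 -0.9]
```

```bash
sleep 1
```

```text
(no output)
```

View pics/t15.png

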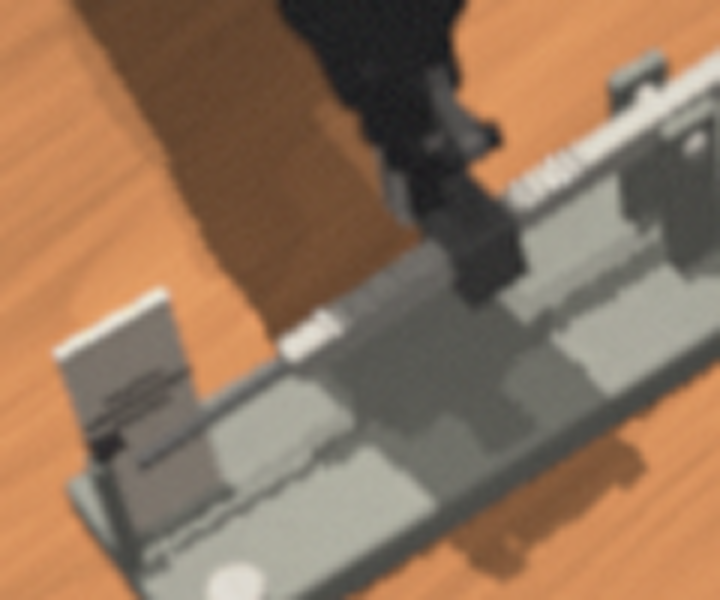

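View pics/s15.png

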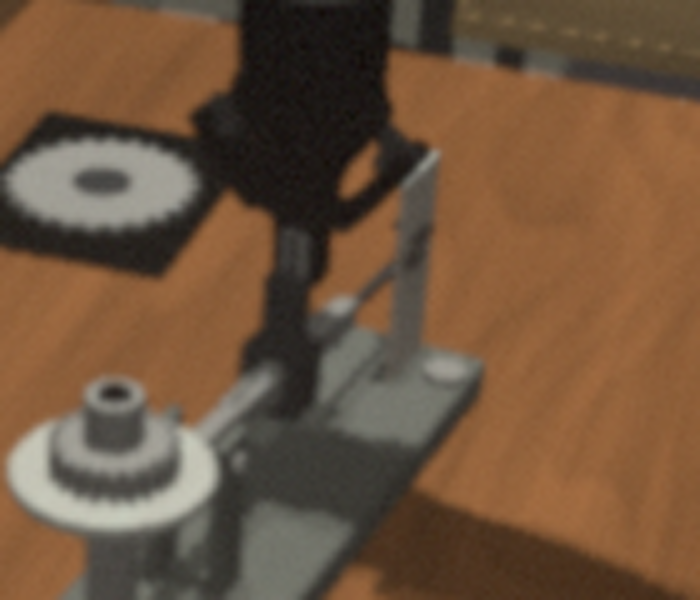

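The pointer has left its stop. Back off 4 mm, let the beam settle, and read.

```bash
python3 -m inch '[{"slide":[-0.5,-4,0],"twist":0},{"slide":[-0.5,-4,2],"twist":0},{"slide":[-0.5,-4,2],"twist":0},{"slide":[-0.5,-4,2],"twist":0},{"slide":[-0.5,-4,2],"twist":0}]' | grep -v rot
python3 -m inch '[{"slide":[0,0,0],"twist":0},{"slide":[0,0,0],"twist":0},{"slide":[0,0,0],"twist":0},{"slide":[0,0,0],"twist":0},{"slide":[0,0,0],"twist":0}]' | grep -v rot
python3 tilt.py; python3 tilt.py 16
```

```text
clock: 16.17
tcp_pos: [0.5494, -0.1443, 0.1475]
contact_force: [0.0, -1.2, -0.4]
grip_width: -0.0
clock: 16.58
tcp_pos: [0.5493, -0.1444, 0.1475]
contact_force: [-1.0, -0.3, 0.0]
grip_width: 0.0004
clock 16.68 panz 0.1417 tilt~ -0.017 poise [(119, array([-0.1245, -0.0982])), (144, array([-0.1709, -0.106 ]))] tcp [ 0.5493 -0.1444  0.1475] F [-0.2 -0.4  0.5]
clock 16.78 panz 0.1417 tilt~ -0.016 poise [(112, array([-0.1249, -0.0991])), (139, array([-0.1795, -0.1072]))] tcp [ 0.5494 -0.1444  0.1475] F [ 0.8  0.4 -0.4]
```

Tilt ≈ −0.015, inside the ±0.035 marks, and the next notch would be about +0.04. Clear the hand right away and verify at the pointer.

```bash
python3 -m inch '[{"slide":[-1,-6,0],"twist":0},{"slide":[-1,-6,20],"twist":0},{"slide":[-1,-6,60],"twist":0},{"slide":[-1,-6,100],"twist":0},{"slide":[-1,-6,140],"twist":0}]' | grep -v rot
python3 -m inch '[{"slide":[0,0,0],"twist":0},{"slide":[0,0,0],"twist":0},{"slide":[0,0,0],"twist":0},{"slide":[0,0,0],"twist":0},{"slide":[0,0,0],"twist":0}]' | grep -v rot
python3 -m inch '[{"slide":[0,0,0],"twist":0},{"slide":[0,0,0],"twist":0},{"slide":[0,0,0],"twist":0},{"slide":[0,0,0],"twist":0},{"slide":[0,0,0],"twist":0}]' | grep -v rot
python3 tilt.py; python3 tilt.py
python3 - <<'E'
from h import *
t=cam('scene');crop(t,'t17',170,350,170,330,4);crop(t,'p17',175,225,250,300,12);s=cam('side');crop(s,'s17',250,430,80,220,4)
E
```

```text
clock: 17.2
tcp_pos: [0.5476, -0.151, 0.2889]
contact_force: [0.6, 0.4, -0.6]
grip_width: 0.0001
clock: 17.62
tcp_pos: [0.5473, -0.1504, 0.2859]
contact_force: [0.0, -0.4, -1.0]
grip_width: 0.0001
clock: 18.03
tcp_pos: [0.5484, -0.1504, 0.2874]
contact_force: [0.3, -1.1, -0.2]
grip_width: -0.0003
clock 18.13 panz 0.1418 tilt~ -0.018 poise [(114, array([-0.1248, -0.0985])), (159, array([-0.173 , -0.1063]))] tcp [ 0.5484 -0.1504  0.2875] F [ 0.2 -1.1 -0.3]
clock 18.23 panz 0.1419 tilt~ -0.019 poise [(117, array([-0.1253, -0.0979])), (149, array([-0.1783, -0.1085]))] tcp [ 0.5484 -0.1504  0.2876] F [-0.4  0.3  0.5]
```

View pics/p17.png

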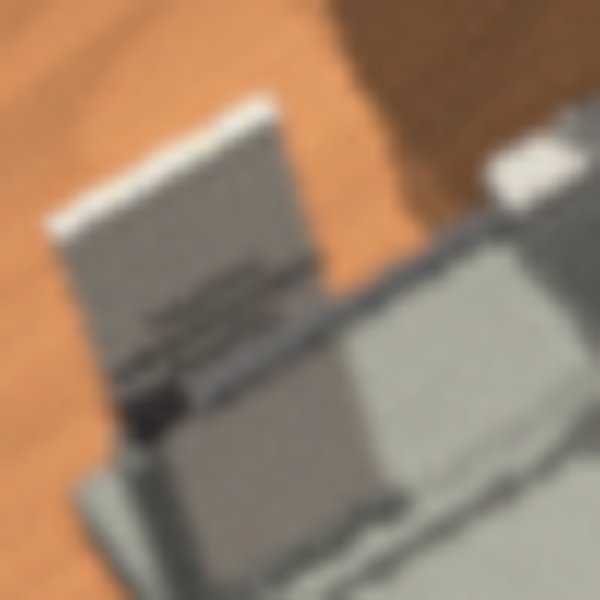

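View pics/t17.png

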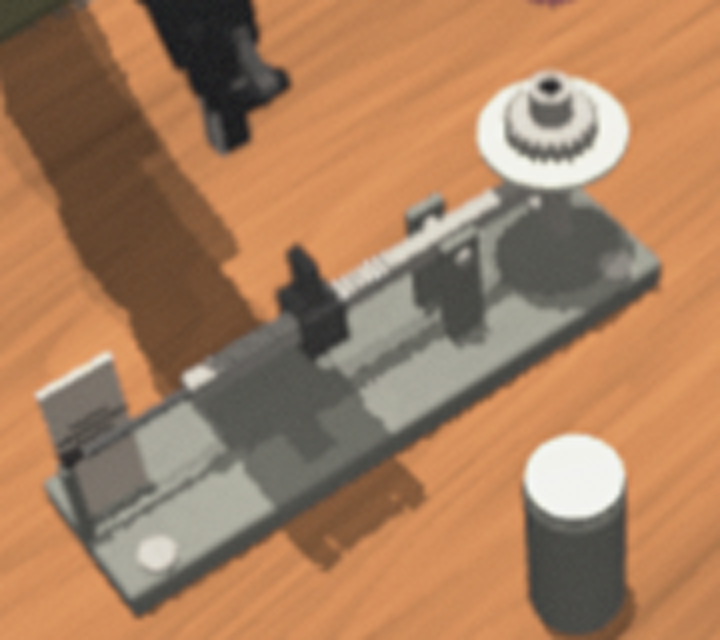

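View pics/s17.png

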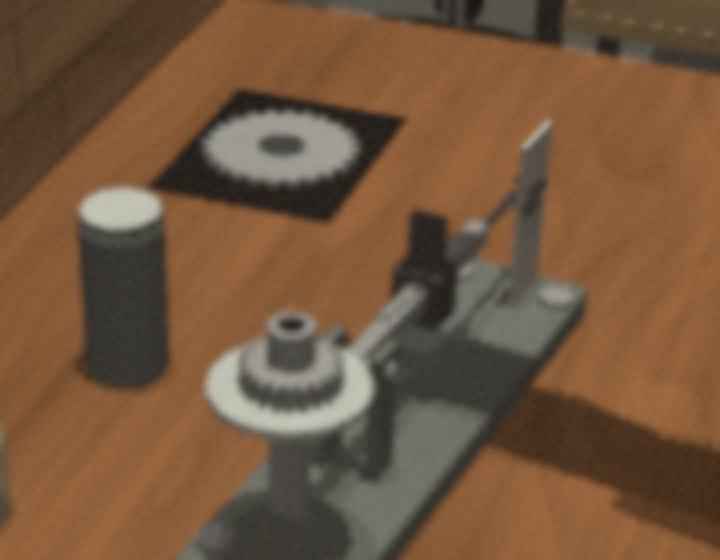

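```bash
python3 - <<'E'
from h import *
t=cam('scene')
u=np.array([.125,.992,0]);n=np.array([.992,-.125,0]);p0=np.array([.5628,-.0198,.105])
print('proj for tilt (tip 262):')
for th in (-.1,-.05,-.035,-.018,0,.02,.037):
    P=p0-u*.262*np.cos(th)+np.array([0,0,.262*np.sin(th)]); uv=proj(t,P); print(th,uv.round(2),'in p-crop',((uv-[175,250]+.5)*12).round(0))
print('wedge',((proj(t,p0-u*.276)-[175,250]+.5)*12).round(0))
for px,nm in [((t17),n2) for t17,n2 in [((195,395),'now')]]:
    v=np.array(px)/12+[175,250]-.5; d=ray(t,*v); k=((p0-t['e'])@n)/(d@n); print(nm,t['e']+d*k)
# line of pointer rod: beam slope from scene depth away from poise
B=cloud(t);A=cloud(cam('side'))
for P in(A,B):
    s=(P-p0)@u; l=(P-p0)@n
    for nm,(a,b) in {'rod':(-.24,-.2),'beam':(-.17,-.03)}.items():
        k=(s>a)&(s<b)&(abs(l)<.009)&(abs(P[...,2]-.105)<.018); q=P[k]; ss=s[k]
        if len(q)>5: print(nm,len(q),np.polyfit(ss,q[:,2],1).round(4), np.median(q[:,2]).round(4))
E
python3 tilt.py
```

```text
proj for tilt (tip 262):
-0.1 [192.21 286.46] in p-crop [212. 443.]
-0.05 [190.82 283.56] in p-crop [196. 409.]
-0.035 [190.44 282.65] in p-crop [191. 398.]
-0.018 [190.04 281.59] in p-crop [186. 385.]
0 [189.64 280.45] in p-crop [182. 371.]
0.02 [189.23 279.16] in p-crop [177. 356.]
0.037 [188.92 278.03] in p-crop [173. 342.]
wedge [120. 408.]
now [ 0.53018089 -0.27866525  0.09598762]
rod 23 [0.0282 0.1094] 0.1032
beam 205 [0.01   0.1098] 0.1108
rod 76 [-0.2005  0.0586] 0.1026
beam 258 [-0.0021  0.1092] 0.1103
clock 18.53 panz 0.1419 tilt~ -0.018 poise [(112, array([-0.1261, -0.0983])), (146, array([-0.1805, -0.1079]))] tcp [ 0.5484 -0.1504  0.2875] F [0.3 1.4 0.6]
```

Pan height gives −0.018. The pointer's pixel travel from the stop gives about −0.015. One last denoised zoom on the marks before handing in.

Run:
```python
from h import *
a=np.mean([cam('scene')['img'].astype(float) for _ in range(10)],0)[260:295,180:215]
a=cv2.resize(a,None,fx=17,fy=17,interpolation=cv2.INTER_LANCZOS4); a=np.clip((a-30)*1.6,0,255)
cv2.imwrite('pics/p18.png',a[:,:,::-1].astype(np.uint8))
c=cam('scene');s=cam('side');save(s,'sEnd')
```

```text
(no output)
```

View pics/p18.png

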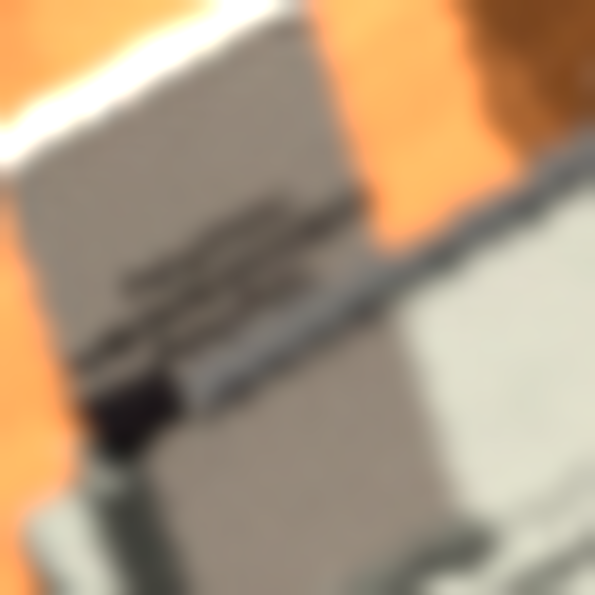

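View pics/sEnd.png

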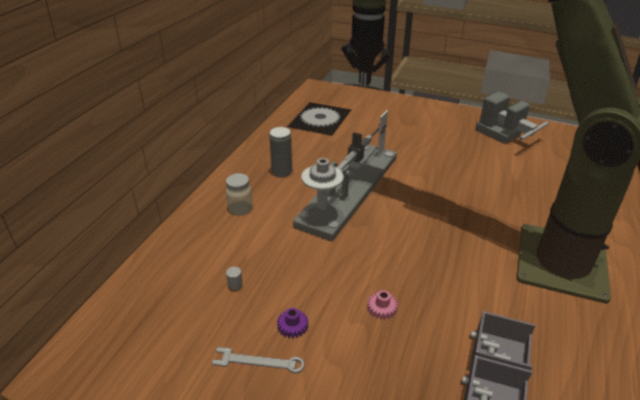

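The pointer tip at (190,385) lines up with the black wedge at (135,405), lying about 1 px (~0.015 rad) low. It sits lower than the plate marks only because the plate stands behind it. The bystanders look undisturbed. Handing in.

```bash
python3 -c "
from workcell import r,observe
print(r.job_done(),observe()['clock'])"
```

```text
the job is handed in; nothing more can be done
the job is handed in; nothing more can be done
```

The gear is weighed: it sits flat and boss up on the pan, and the free beam rests just below the centre mark, inside the side marks. I handed the job in at about 20 s, with the hand well clear.

- **Gear:** I gripped the steel gear by its boss, lowered it onto the pan with about 5 N and let go. It lay flat, within 1 mm of the pan's centre.
- **Poise:** I pushed it inward by its grip plate with closed fingers, notch by notch, without clamping it. Wrist forces read after each push stayed under 2 N.
- **Balance:** With the hand clear, pan height gave a tilt of about −0.018 rad, and pointer travel in the picture gave about −0.015. The side marks are at ±0.035. By the given 0.055 rad per notch, the next notch inward would have gone to about +0.04, past the mark.
- **Failed or uncertain checks:** A beam-slope fit from depth was too noisy to use. The absolute pointer position, uncorrected for an image offset, read about −0.03. I relied on the change from the stop and on the wedge alignment instead.
- **Bystanders:** They looked undisturbed in the last picture.

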